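# Index the check-disc carousel and lock it

### The arm

A 6-joint arm with a two-finger parallel gripper is mounted at the origin on a cart in front of the work surface, level with it; the furniture and walls round the work are solid. World frame = base frame: x ahead of the robot, y to its left, z up, the work surface at z = 0. Lengths are in m, angles in rad, forces in N, time in s.
With the tool pointing down it reaches from about 0.35 to 0.8 m from the base axis. Payload 7.3 kg.
Tool frame: the origin (TCP) lies at the very end of the fingers, on their centre line; the grasp point (between the pads) lies 19 mm behind it (ctrl.pinch_z is the distance from the TCP to the grasp point, in m); z points along the fingers, y is the line along which they close (so a half turn about z gives the same grasp; the last joint's range is limited). The gripper opens to 85 mm and grips with 20 to 120 N. Pads are 22 mm wide; open, the fingers measure 114 mm over their backs; the gripper's body (76 mm by 85 mm) begins 54 mm behind the grasp point. The pads swing forward as they close: fully open they stand 13 mm farther back than shut.
Start: joints at [-1.454, 0.342, 1.524, -0, 1.275, -0.146], TCP at [0.136, -0.507, 0.231] pointing down, gripper open.
Joint ranges: [-2.53, 2.53], [-0.77, 2.02], [0.04, 2.7], [-1, 4.14], [0.28, 2.66], [-3.11, 3.11]. Speed limits (rad/s): [2.57, 2.57, 3.14, 3.14, 3.14, 3.14].

### API

Orientations are given as [roll, pitch, yaw] about the fixed x, y, z axes, in that order (R = Rz(yaw) Ry(pitch) Rx(roll)).
In Python, from station import ctrl, cams, job gives the robot as it stands.
- The arm moves only by the shell command python3 -m jog 'ROWS' [OPENING] [FORCE]. ROWS is text: rows parted by semicolons, each of 4 numbers parted by spaces: the shift along the tool's x, y, z in cm, then the turn about the tool's z in rad. In form: x y z spin; .... A call has 1 to 8 rows; each row is the pose to reach, as a shift and turn from the pose commanded when the call began, along the tool's axes at that moment; what a row does not reach only later rows make up. A row lasts 1/10 s, in which the tool goes at most 50 mm and 8.59 degrees, less where a joint would pass 70% of its speed; a pose out of reach is approached as far as the arm can. A call with a gripper value outside its range is refused whole. OPENING is the opening, from 0 (shut) to 1 (fully open), set as the call begins (- or left out, the last holds). The fingers move at their own pace and stop on an object; FORCE is the grip in N (left out, the last holds). Time passes only in rows, so rows that repeat a pose let the fingers close. It gives the time, the measured TCP pose, the force, the opening and the grip force at its end, in the units of the state.
- ctrl.observe(): the state, without advancing time (a new reading comes with each control period).
- cams.grab_frame(name): name is "scene" or "top" or "wrist"; returns a dict with "image" (480x640x3 uint8, red, green, blue), "depth" (480x640 float32, m along the optical axis (not along the pixel's ray), 0 where there is no reading), "fov_y" (degrees; the focal length in pixels is half the picture's height over the tangent of half this angle, whatever the lens; pixels are square), "cx", "cy" (the principal point, pixels), "position" and "rotation" of the camera in the world; the wrist camera has in their place "hand_eye" (4x4, takes a point from camera to tool coordinates, whose origin is the TCP and whose axes are the flange's). Camera axes: x right, y up, looking along -z (the intrinsics and any distortion apply to the point x, -y, -z); pixel columns grow to the right and rows downward; lengths in m; the calibration is good to about 2 mm. The wrist camera is an equidistant fisheye: a pixel r from the principal point sees the ray r / f radians off the axis. A picture is of the moment at which its call begins: read the wrist's pose just before it.
- job.sign_off(): hands the job in; it is judged then, once.
The state is a dict: "time": time; "qpos": joint angles; "qvel": joint speeds; "effort": joint torques, N m; "tcp_pos": TCP position; "tool_rot": TCP orientation; "contact_force": force on the tool from outside, world axes, zero at the start; "wrist_torque": the same for the moment, N m; "grip_width": finger opening in m; "grip_force": force on a finger pad.
Only numpy, scipy, OpenCV 4.12 (cv2) and the standard library are available. Lean on these libraries where they do the work, as an engineer would, in place of code of your own. Each camera call takes 0.05 s, during which the arm holds its last target. There are 200 camera calls.

### The job

Turn the check-disc carousel by its crank, the shorter way round, until its one empty pocket is at the bridge with the hole, turning smoothly so that the crank's spring coupling is never overwound. Then take the index pin from its parking block and put it down through the hole into the rim notch of that empty pocket, gently and fully home with its flange on the bridge, and let go; leave the other things alone.

Things in the scene. Friction and masses are not known exactly. Their poses are not given: they have to be found in the camera images.
- base: Fixed carousel unit: grey plate 172 x 196 mm, origin at its underside centre on the carousel's vertical axis, z up. On it an aluminium disc, diameter 170 mm, z 30 to 40 mm, with six pocket rings (41 mm wide, 6 mm high, 50 mm from the axis, every 60 degrees) and an 11.5 mm wide notch through its rim outside each. Five pockets hold a pale 32 mm disc (tops at z 58 mm), one is empty.
- carousel (a joint): Disc angle (rad): direction of the empty pocket seen from the axis, anticlockwise from the base's x axis; not wrapped, no stops, starts within 0.85 of pi. Stiff friction brake (0.25 N m); stays where left. At the station when it equals the direction from the base's origin to the station hole, plus any whole turn; the short way is at most 2.5 rad.
- pocket (a point): Floor centre of the empty pocket: 50 mm from the axis, z 40 mm; turns with the disc.
- notch (a point): Centre of the empty pocket's rim notch, 78 mm from the axis, at the disc's top face (z 40 mm); turns with the disc.
- crank (a joint): Twist (rad) of the crank against the disc, 0 relaxed, positive when the crank is ahead anticlockwise. It drives the disc's hub through a spring coupling of 2 N m/rad: while turned, the disc lags some 0.13 rad behind; let go, the crank springs back to 0 and the disc stays. Overwound beyond 0.28 rad.
- crank_post (a point): Top centre of the crank's upright round black grip post, diameter 12 mm, 58 mm from the axis, z 69 to 114 mm; a hand of fixed yaw can grip it and follow it round. Relaxed, it is 90 degrees anticlockwise of the empty pocket. A flat arm (z 62 to 69 mm) joins it to the hub; all else of the unit is below 75 mm.
- station: Fixed dark steel bridge over the rim of the disc, bar 142 x 24 mm along the base's x axis, on two legs, 78 mm to one side (+y or -y of the base) of the axis: the one WITH the hole. Origin at the middle of its feet, on the base plate (z 20 mm). Bar z 46 to 58 mm.
- station_hole (a point): Centre of the upper mouth of the hole through the bridge, diameter 11.5 mm, z 58 mm, 78 mm from the axis. The bridge, disc and pin bear at most 25 N of pressing with the pin.
- guard: Fixed bridge of the same size on the other side of the disc, without a hole.
- park: Fixed grey block 44 x 44 mm, 39 mm high, in which the pin stands upright in a 13 mm hole. Origin at the centre of its underside.
- pin: Loose upright index pin, 70 g; origin at its tip, z along it: steel shaft 10 mm thick up to 32 mm (tip chamfer 0.8 mm), flange 22 mm wide at 32 to 36 mm, black grip 19 mm wide at 36 to 72 mm. Parked, its tip is at z 7 mm. Fully home, flange on the bridge, the tip is at z 26 mm; with the disc misaligned by over 1.5 mm it stops on the disc at z 40 mm.
- pot: Bystander: small white powder pot with a lid, diameter 43 mm, 46 mm high; origin under its centre.
- cup: Bystander: white sample cup, diameter 45 mm, 24 mm high; origin under its centre.
- vial: Bystander: capped glass vial, diameter 15 mm, 51 mm high; origin under its centre.

How it is judged:
On the way, in this order (a step that is already met when the one before it is completed fails the run):
1. the empty pocket's notch is turned to the station hole, within 8 mm (horizontal distance between notch and station_hole below 0.008 m), for 0.2 s.
2. the pin is through the hole, fully home (height (world z) of pin below 0.0285 m and horizontal distance between pin and station_hole below 0.004 m), for 0.2 s.
At the end, for the whole second after the job is handed in: the empty pocket's notch is within 4 mm of the station hole (seen from above), and the pin stands upright in the hole, at rest and fully home: tip 22 to 28.5 mm above the desk and within 4 mm of the hole's axis (all of step 2 and horizontal distance between notch and station_hole below 0.004 m and height (world z) of pin above 0.022 m and angle between pin's own z axis and vertical below 0.1 rad and linear speed of pin below 0.02 m/s); the robot touches nothing.
It fails at once if the carousel is turned the long way round (more than about 2.75 rad from its start) (distance of pocket from where it was at the start of the episode above 0.0981 m).
It fails at once if the crank's spring coupling is overwound (more than 0.28 rad) (value of joint crank above 0.28 rad or value of joint crank below -0.28 rad).
It fails at once if the pin is pressed on the carousel or a bridge with more than 25 N (contact force between pin and base above 25 N or contact force between pin and station above 25 N or contact force between pin and guard above 25 N).
It fails at once if a bystander is moved more than 20 mm (distance of any of pot, cup, vial from where it was at the start of the episode above 0.02 m).
It also fails if it takes over 64 s, if anything falls off the work surface, if the arm or the gripper's body presses on something with over 40 N, if the wrist force passes 120 N, or if a joint passes its speed limit or range.

## Working session

There is one attempt and no reset: what is moved stays moved. The work goes in short steps, Python scripts to look and compute and a shell command to move; the robot and the scene stay as the last step left them, time stands still between calls to the robot, and variables do not carry over. Pictures are saved under pics/ and viewed, at most 10 in all, crops included, and the job is handed in when it is done.

```bash
ls; mkdir -p pics
cat > h.py <<'E'
import numpy as np, cv2
from station import ctrl, cams, job
def grab(n):
    s=ctrl.observe(); f=cams.grab_frame(n); f['s']=s; return f
def save(f,p): cv2.imwrite('pics/'+p+'.png',f['image'][:,:,::-1])
def foc(f): return 240/np.tan(np.radians(f['fov_y'])/2)
def plane(f,u,v,z):
    F=foc(f); d=np.array([(u-f['cx'])/F,-(v-f['cy'])/F,-1.]); R=np.array(f['rotation']); p=np.array(f['position'])
    w=R@d; return p+w*(z-p[2])/w[2]
def cloud(f):
    F=foc(f); v,u=np.mgrid[0:480,0:640]; D=f['depth']
    c=np.stack([(u-f['cx'])/F*D,-(v-f['cy'])/F*D,-D],-1); return c@np.array(f['rotation']).T+np.array(f['position'])
E
python3 - <<'E'
from h import *
for n in ('top','scene'):
    f=grab(n); save(f,n+'0'); print(n,f['fov_y'],f['cx'],f['cy'],f['position'],np.round(f['rotation'],3).tolist(),{k for k in f})
    np.savez('f_'+n,**{k:f[k] for k in ('image','depth')})
print(ctrl.observe())
E
```

```text
pics
top 49.31630175706375 323.52801354170384 233.6130871666861 [0.42375078 0.23235423 1.10267162] [0.153, 0.022, -1.583] {'cy', 'position', 'image', 'fov_y', 'cx', 'rotation', 'depth', 's'}
scene 43.48172882500494 309.7258641620894 237.70982191466703 [0.07044051 1.08699702 0.9838756 ] [0.843, 0.005, -2.615] {'cy', 'position', 'image', 'fov_y', 'cx', 'rotation', 'depth', 's'}
{'time': 0.1, 'qpos': array([-1.45399539e+00,  3.42686625e-01,  1.52487177e+00, -1.66061597e-05,
        1.27538604e+00, -1.46007855e-01]), 'qvel': array([ 7.04205794e-06, -2.38670688e-03, -1.87521882e-03,  1.37711345e-03,
        9.49339210e-04, -1.66191676e-03]), 'effort': array([ 1.52157136e-03, -4.34448302e+01, -2.46490592e+01, -1.62897527e-04,
        4.70192768e-03, -8.89315032e-06]), 'tcp_pos': array([ 0.13636556, -0.50663871,  0.23069537]), 'tool_rot': array([-3.14025295e+00, -1.80958469e-04,  2.62813512e-01]), 'contact_force': array([-0.4189433 ,  0.69047333,  0.20532258]), 'wrist_torque': array([-0.04446906,  0.01471778, -0.02978793]), 'grip_force': 0.0, 'grip_width': 0.08541765548036087}
```

View pics/top0.png

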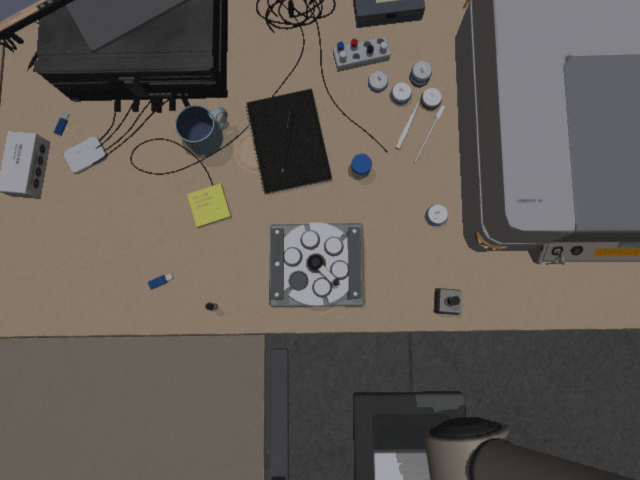

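View pics/scene0.png

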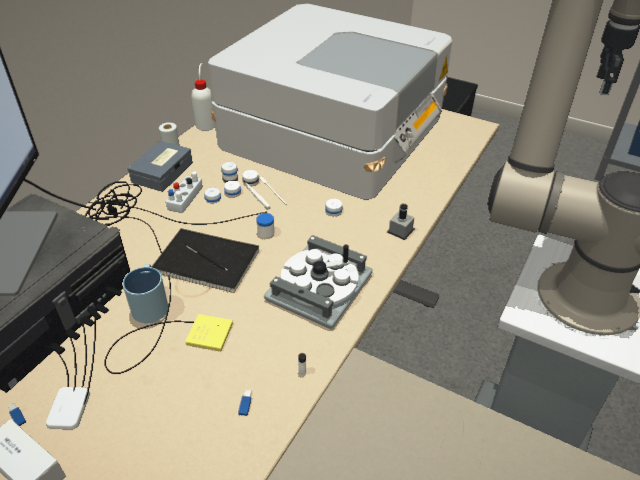

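The top view shows the unit at about (317,264), the empty pocket at about (299,281), the crank post at about (336,283), the park block and pin at (450,300), pot (361,164), cup (437,214) and vial (210,306). I can't tell from this which bridge has the hole, so I'll zoom in on both views.

```bash
sed -i "s/^from station/from scipy.spatial.transform import Rotation as Ro\nfrom station/; s/R=np.array(f\['rotation'\])/R=rot(f)/; s/np.array(f\['rotation'\]).T/rot(f).T/" h.py
cat >> h.py <<'E'
def rot(f): return Ro.from_euler('xyz',f['rotation']).as_matrix()
E
python3 - <<'E'
from h import *
t=grab('top'); s=grab('scene')
a=cv2.resize(t['image'][214:314,262:372],None,fx=5,fy=5,interpolation=cv2.INTER_CUBIC)[:,:550]
b=cv2.resize(s['image'][225:330,255:380],None,fx=4,fy=4,interpolation=cv2.INTER_CUBIC)
cv2.imwrite('pics/za.png',a[:,:,::-1]);cv2.imwrite('pics/zb.png',b[:,:,::-1])
for f,pts in ((t,dict(hub=(316,263,.08),empty=(299,281,.04),post=(336,283,.114),pin=(454,301,.101),pot=(361,164,.046),cup=(437,214,.024),vial=(210,306,.05))),(s,dict(empty=(325,292,.04),post=(346,247,.114),pin=(403,207,.101)))):
    P=cloud(f)
    for k,(u,v,z) in pts.items(): print(k,plane(f,u,v,z).round(3),P[v,u].round(3))
E
```

```text
hub [0.524 0.268 0.08 ] [0.524 0.268 0.076]
empty [0.492 0.305 0.04 ] [0.492 0.304 0.041]
post [0.482 0.23  0.114] [0.482 0.23  0.116]
pin [0.446 0.007 0.101] [0.446 0.002 0.077]
pot [0.733 0.173 0.046] [0.733 0.173 0.046]
cup [0.628 0.016 0.024] [0.628 0.016 0.026]
vial [0.443 0.483 0.05 ] [0.443 0.482 0.051]
empty [0.49  0.309 0.04 ] [0.49  0.31  0.041]
post [0.482 0.233 0.114] [0.482 0.233 0.114]
pin [0.437 0.032 0.101] [0.447 0.003 0.078]
```

View pics/za.png

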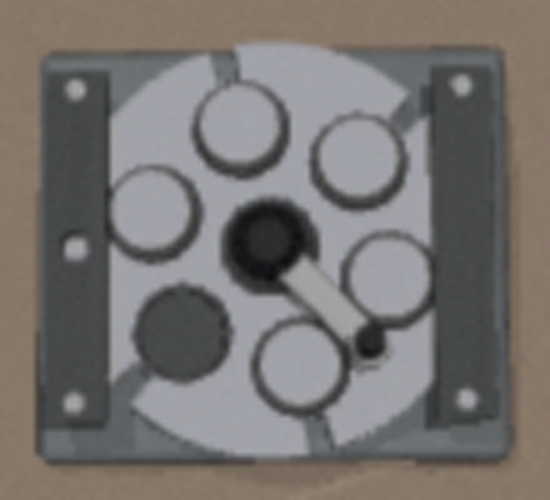

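View pics/zb.png

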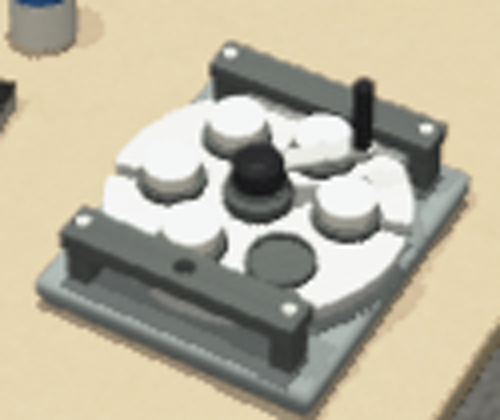

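The hole is in the bridge on the image's left in the top view (world +y), with its mouth at about (76,247) in crop a and (185,265) in crop b. The empty pocket lies about 130° round in world terms and the station is near 90°, so the short way is clockwise. Next I'll work out the geometry.

Run:
```python
from h import *
t=grab('top'); s=grab('scene')
A=lambda x,y,z: plane(t,262+(x+.5)/5-.5,214+(y+.5)/5-.5,z)
B=lambda x,y,z: plane(s,255+(x+.5)/4-.5,225+(y+.5)/4-.5,z)
for n,f in (('top',A),('scene',B)):
    q=dict(top=[(76,88),(73,402),(461,85),(467,398),(76,247),(371,335),(182,333)],scene=[(84,220),(289,310),(231,52),(427,129),(185,265),(362,83),(280,258)])[n]
    p=[f(*a,.058)[:2] for a in q[:5]]+[f(*q[5],.114)[:2],f(*q[6],.043)[:2]]
    p=np.array(p); c=p[:4].mean(0); print(n,p.round(4).tolist()); print(' centre',c,'bars',[np.degrees(np.arctan2(*(p[i]-p[i+1])[::-1])) for i in (0,2)],'perp',np.degrees(np.arctan2(*((p[0]+p[1])-(p[2]+p[3]))[::-1])), 'hole r',np.linalg.norm(p[4]-c),'post r',np.linalg.norm(p[5]-c),np.degrees(np.arctan2(*(p[5]-c)[::-1])),'empty',np.linalg.norm(p[6]-c),np.degrees(np.arctan2(*(p[6]-c)[::-1])))
P=cloud(t); m=(P[...,0]>.40)&(P[...,0]<.5)&(P[...,1]>-.06)&(P[...,1]<.06)
for lo,hi in((.03,.042),(.072,.09)):
    k=m&(P[...,2]>lo)&(P[...,2]<hi); q=P[k]; print(lo,k.sum(),q.min(0),q.max(0),q.mean(0))
```

```text
top [[0.5919, 0.3479], [0.4653, 0.349], [0.5906, 0.1919], [0.4647, 0.1922], [0.5272, 0.3478], [0.4867, 0.23], [0.4931, 0.3064]]
 centre [0.52810928 0.27024018] bars [np.float64(-0.47938540831698306), np.float64(-0.14339261754490074)] perp 89.66978257670857 hole r 0.07758598914757071 post r 0.057741367308733284 -135.87518816521145 empty 0.050363683653028304 134.10519954223895
scene [[0.5916, 0.3447], [0.465, 0.3466], [0.5909, 0.1882], [0.4638, 0.1897], [0.5278, 0.346], [0.4861, 0.2293], [0.4937, 0.3042]]
 centre [0.52783618 0.26726326] bars [np.float64(-0.8587690679591166), np.float64(-0.6938298637686926)] perp 89.64231732282182 hole r 0.07875101368075527 post r 0.05642771748295247 -137.64984888361286 empty 0.050342147557685346 132.73300597003862
0.03 364 [ 0.42525561 -0.02170448  0.03010264] [0.47156975 0.02463977 0.04194824] [0.44818782 0.0030377  0.03900836]
0.072 83 [ 0.43870689 -0.0080497   0.07203702] [0.457962   0.00941216 0.08246785] [0.44832108 0.00131143 0.07866784]
```

```bash
python3 -m jog '32.8 -28.1 0 0.263;32.8 -28.1 0 0.263;32.8 -28.1 0 0.263;32.8 -28.1 0 0.263;32.8 -28.1 0 0.263;32.8 -28.1 0 0.263;32.8 -28.1 0 0.263;32.8 -28.1 0 0.263'; python3 -c "
from h import *
s=ctrl.observe();print(s['qpos'],s['tcp_pos'],s['tool_rot'])"
```

```text
time: 1.1
tcp_pos: [0.3629, -0.175, 0.2316]
tool_rot: [3.141, -0.001, -0.001]
contact_force: [0.6, -0.5, 0.5]
grip_width: 0.0854
grip_force: 0.0
[-6.39995017e-01  1.15189250e-01  1.82568007e+00 -1.01681767e-04
  1.19968855e+00  9.31378836e-01] [ 0.36290792 -0.17498496  0.23159856] [ 3.14089909e+00 -7.73792146e-04 -5.40432431e-04]
```

```bash
python3 -m jog '10.5 -38 0 0;10.5 -38 0 0;10.5 -38 0 0;10.5 -38 0 0;10.5 -38 0 0;10.5 -38 0 0;10.5 -38 2 0;10.5 -38 3 0'; python3 -m jog '0 0 0 0;0 0 0 0;0 0 0 0';  python3 - <<'E'
from h import *
f=grab('wrist'); save(f,'w1'); print(f['hand_eye'],f['fov_y'],f['cx'],f['cy'],f['s']['tcp_pos'],f['s']['tool_rot'])
E
```

```text
time: 1.9
tcp_pos: [0.4683, 0.2059, 0.2022]
tool_rot: [-3.141, -0.004, 0.001]
contact_force: [0.9, -0.9, 0.5]
grip_width: 0.0853
grip_force: 0.0
time: 2.2
tcp_pos: [0.4672, 0.2025, 0.2016]
tool_rot: [3.141, -0.0, -0.001]
contact_force: [0.6, 0.4, -0.6]
grip_width: 0.0852
grip_force: 0.0
[[ 1.42306286e-03  9.46999840e-01  3.21230881e-01  8.20582047e-02]
 [ 9.99998686e-01 -1.59695851e-03  2.77863869e-04 -3.97885705e-04]
 [ 7.76129427e-04  3.21230063e-01 -9.47000868e-01 -1.42740046e-01]
 [ 0.00000000e+00  0.00000000e+00  0.00000000e+00  1.00000000e+00]] 65.70646984690485 323.6802980050296 242.1716857244684 [0.46721667 0.202506   0.2015931 ] [ 3.14121680e+00 -2.63700973e-04 -6.30803336e-04]
```

View pics/w1.png

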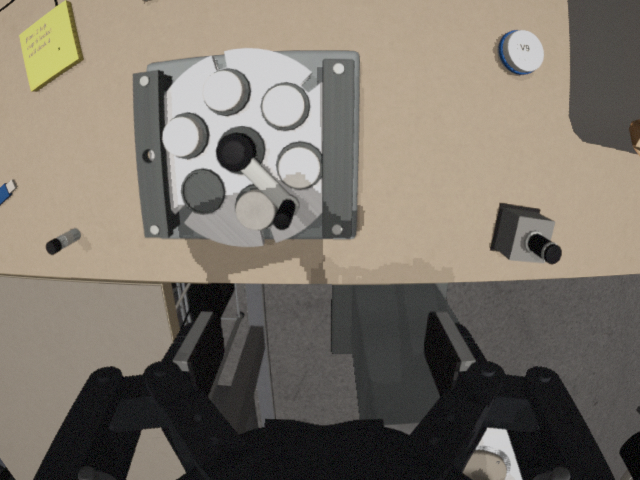

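The wrist view shows the holed bridge on the left with its hole at (149,156) and screws at (143,81) and (154,230). The post top is at (288,207), the empty pocket at (204,190) and the pin top at (553,253). I'll cast these onto their planes.

```bash
cat >> h.py <<'E'
def wplane(f,u,v,z):
    F=foc(f); a,b=u-f['cx'],v-f['cy']; r=np.hypot(a,b); th=r/F
    d=np.array([np.sin(th)*a/r,-np.sin(th)*b/r,-np.cos(th)]); H=np.array(f['hand_eye'])
    R=Ro.from_euler('xyz',f['s']['tool_rot']).as_matrix()
    p=R@H[:3,3]+f['s']['tcp_pos']; w=R@(H[:3,:3]@d); return (p+w*(z-p[2])/w[2])
E
python3 - <<'E'
from h import *
f=grab('wrist')
P={k:wplane(f,*v)[:2] for k,v in dict(s1=(143,81,.058),s2=(154,230,.058),s3=(338,69,.058),s4=(337,230,.058),hole=(149,156,.058),post=(289,207,.114),empty=(204,192,.041),pin=(553,253,.079),pot=(525,50,.046)).items()}
c=sum(P[k] for k in('s1','s2','s3','s4'))/4; print(c)
for k,p in P.items(): d=p-c; print(k,p.round(4),np.hypot(*d).round(4),np.degrees(np.arctan2(d[1],d[0])).round(1))
E
```

```text
[0.52666494 0.27086838]
s1 [0.5908 0.3498] 0.1017 50.9
s2 [0.4635 0.3497] 0.1011 128.7
s3 [0.5897 0.192 ] 0.101 -51.4
s4 [0.4627 0.192 ] 0.1015 -129.0
hole [0.5275 0.3472] 0.0763 89.3
post [0.495  0.2248] 0.0559 -124.5
empty [0.4921 0.3055] 0.049 135.0
pin [0.4495 0.0015] 0.2802 -106.0
pot [0.6238 0.0286] 0.261 -68.2
```

```bash
python3 -m jog '1.9 -2.7 0 0;1.9 -2.7 2 0;1.9 -2.7 6 0;1.9 -2.7 10 0;1.9 -2.7 11.8 0;1.9 -2.7 11.8 0;1.9 -2.7 11.8 0;1.9 -2.7 11.8 0';  python3 - <<'E'
from h import *
f=grab('wrist'); save(f,'w2'); print(f['s']['tcp_pos'])
E
```

```text
time: 3.1
tcp_pos: [0.4875, 0.2301, 0.0851]
tool_rot: [-3.141, -0.003, -0.001]
contact_force: [0.1, 0.9, -0.5]
grip_width: 0.0856
grip_force: 0.0
[0.48753741 0.23009565 0.08514865]
```

View pics/w2.png

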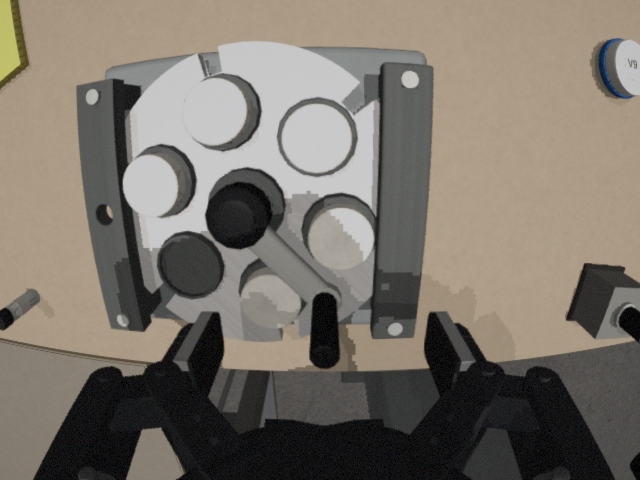

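The post sits centred between the fingers, with its top at about (324,355). Closing on it now.

```bash
python3 -m jog '0 0 0.2 0;0 0 0.2 0;0 0 0.2 0;0 0 0.2 0;0 0 0.2 0;0 0 0.2 0;0 0 0.2 0;0 0 0.2 0' 0.05 30
```

```text
time: 3.95
tcp_pos: [0.4861, 0.2302, 0.0813]
tool_rot: [3.141, 0.0, -0.0]
contact_force: [-0.5, -0.2, 2.4]
grip_width: 0.011
grip_force: 29.2
```

```bash
python3 -m jog '-0.07 -0.08 0 0;-0.17 -0.19 0 0;-0.26 -0.31 0 0;-0.39 -0.47 0 0;-0.51 -0.63 0 0;-0.62 -0.80 0 0;-0.72 -0.97 0 0;-0.82 -1.15 0 0';  python3 - <<'E'
from h import *
f=grab('wrist'); save(f,'w3')
s=ctrl.observe(); print(s['tcp_pos'],s['contact_force'],s['wrist_torque'])
import h
for n in('w2','w3'):
    im=cv2.imread(f'pics/{n}.png')
f['s']['tool_rot']
t=grab('top'); save(t,'t3')
g=t['image'][214:314,262:372].astype(int)
k=(g.sum(2)<270); 
E
```

```text
time: 4.75
tcp_pos: [0.4775, 0.2402, 0.0813]
tool_rot: [3.139, 0.001, -0.0]
contact_force: [-1.1, -9.6, 5.0]
grip_width: 0.0112
grip_force: 29.7
[0.47736264 0.24045111 0.08126073] [-1.53715996 -8.98580171  4.86029289] [-1.43844079  0.2314548  -0.17793825]
```

```bash
cat >> h.py <<'E'
C=np.array([.5275,.2692])
def empty(f):
    # dark pocket floor: mask on mid-dark grey within the annulus, warped to the z=.042 plane on a 0.5 mm grid
    g=cv2.cvtColor(f['image'],cv2.COLOR_RGB2GRAY); F=foc(f); H=np.array(f['hand_eye'])
    R=Ro.from_euler('xyz',f['s']['tool_rot']).as_matrix()
    xs=np.arange(-.085,.0851,.0005); X,Y=np.meshgrid(xs,xs)
    W=np.stack([X+C[0],Y+C[1],0*X+.041],-1)-f['s']['tcp_pos']; p=(W@R-H[:3,3])@H[:3,:3]
    th=np.arctan2(np.hypot(p[...,0],p[...,1]),-p[...,2]); ph=np.arctan2(-p[...,1],p[...,0])
    img=cv2.remap(g,(f['cx']+F*th*np.cos(ph)).astype(np.float32),(f['cy']+F*th*np.sin(ph)).astype(np.float32),cv2.INTER_LINEAR)
    return img
E
python3 - <<'E'
from h import *
f=grab('wrist')
a=empty(f)
f2=dict(f); f2['image']=cv2.imread('pics/w2.png')[:,:,::-1].copy(); f2['s']=dict(f['s'],tcp_pos=np.array([.4875,.2301,.0851]))
b=empty(f2)
cv2.imwrite('pics/r.png',np.flipud(np.hstack([b,a])))
E
```

```text
(no output)
```

View pics/r.png

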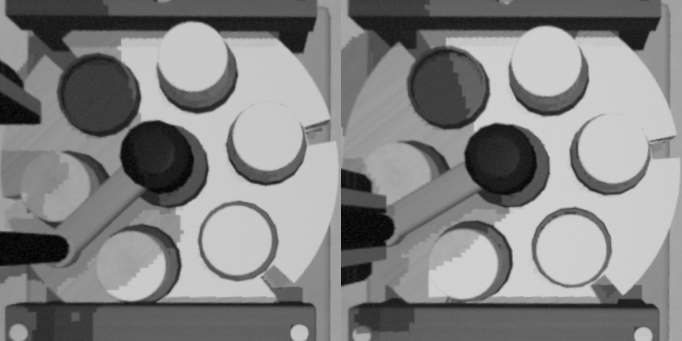

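The rectified views (before on the left, now on the right) show the pocket moved from about (99,95) to (107,88), so the disc has turned about 6° for 13° of crank. That is a twist of about 0.12 rad, as expected. Continuing.

```bash
python3 -m jog '-0.08 -0.16 0 0;-0.20 -0.40 0 0;-0.30 -0.64 0 0;-0.39 -0.88 0 0;-0.47 -1.12 0 0;-0.53 -1.36 0 0;-0.59 -1.61 0 0;-0.64 -1.86 0 0'; python3 -m jog '-0.03 -0.20 0 0;-0.05 -0.40 0 0;-0.07 -0.60 0 0;-0.07 -0.81 0 0;-0.07 -1.01 0 0;-0.07 -1.21 0 0;-0.06 -1.36 0 0;-0.06 -1.36 0 0'
cat >> h.py <<'E'
def pocket(f):
    img=empty(f); m=cv2.inRange(img,25,105); xs=np.arange(-.085,.0851,.0005); X,Y=np.meshgrid(xs,xs); r=np.hypot(X,Y)
    m[(r<.034)|(r>.068)]=0
    m=cv2.morphologyEx(m,cv2.MORPH_OPEN,np.ones((15,15),np.uint8)); n,l,st,ce=cv2.connectedComponentsWithStats(m)
    return [(st[i,4],((ce[i]-170)*.5).round(1),np.degrees(np.arctan2(ce[i][1]-170,ce[i][0]-170)).round(1)) for i in range(1,n)]
E
python3 - <<'E'
from h import *
f=grab('wrist'); save(f,'w4'); cv2.imwrite('pics/r4.png',cv2.resize(np.flipud(empty(f)),None,fx=1.7,fy=1.7)); print(pocket(f),f['s']['tcp_pos'])
E
```

```text
time: 5.7
tcp_pos: [0.4691, 0.2586, 0.0811]
tool_rot: [3.138, 0.006, -0.0]
contact_force: [-6.2, -8.4, 10.1]
grip_width: 0.0114
grip_force: 30.3
time: 6.5
tcp_pos: [0.4684, 0.2726, 0.0809]
tool_rot: [3.138, 0.006, -0.0]
contact_force: [-8.4, -7.9, 7.4]
grip_width: 0.0116
grip_force: 30.3
[(np.int32(3901), array([-4.6, 52.8]), np.float64(95.0))] [0.46841716 0.27263719 0.08094496]
```

View pics/r4.png

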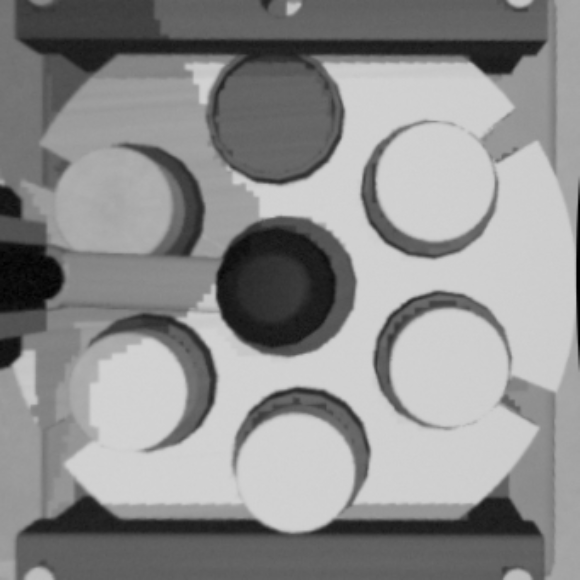

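The pocket is at about (276,117) in the rectified view, roughly 94.5° world. It needs about another 4.5°, and then I'll release and measure.

```bash
python3 -m jog '0.01 -0.1 0 0;0.02 -0.22 0 0;0.03 -0.34 0 0;0.04 -0.45 0 0;0.04 -0.45 0 0;0.04 -0.45 0 0'
python3 - <<'E'
from h import *
f=grab('wrist'); save(f,'w5'); print(pocket(f),f['s']['tcp_pos'])
E
python3 -m jog '0 0 0 0;0 0 0 0;0 0 0 0;0 0 -0.5 0;0 0 -5 0;0 0 -10 0;0 0 -10 0;0 0 -10 0' 0.6
python3 - <<'E'
from h import *
f=grab('wrist'); save(f,'w6'); print(pocket(f),f['s']['tcp_pos'],f['s']['tool_rot'])
cv2.imwrite('pics/w6c.png',cv2.resize(f['image'][:, :,::-1][0:300,60:460],None,fx=2,fy=2,interpolation=cv2.INTER_CUBIC))
E
```

```text
time: 7.15
tcp_pos: [0.4689, 0.2771, 0.0809]
tool_rot: [3.139, 0.006, -0.0]
contact_force: [-6.9, -7.0, 7.2]
grip_width: 0.0113
grip_force: 30.2
[(np.int32(3289), array([-1.4, 55.1]), np.float64(91.5))] [0.46887232 0.27711777 0.08087273]
time: 8.0
tcp_pos: [0.4721, 0.2788, 0.1828]
tool_rot: [-3.14, -0.003, -0.0]
contact_force: [-0.4, 0.1, -0.8]
grip_width: 0.0512
grip_force: 0.0
[(np.int32(4552), array([-0.4, 50.8]), np.float64(90.5))] [0.47209382 0.27883161 0.18283594] [-3.14012442e+00 -3.39368326e-03 -7.01022013e-05]
```

View pics/w6c.png

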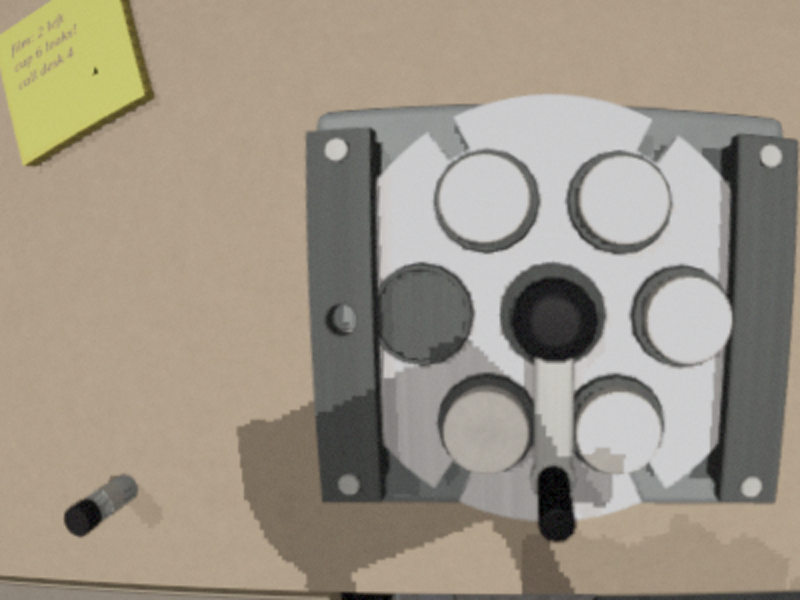

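The disc is close to aligned, with the pocket at about (424,314) and the hole at (342,319). I'll look straight down through the hole from nearer.

```bash
python3 -m jog '-1.4 -3.4 3 0;-2.7 -6.8 6 0;-2.7 -6.8 6 0;-2.7 -6.8 6 0;-2.7 -6.8 6 0'
python3 - <<'E'
from h import *
f=grab('wrist'); print(f['s']['tcp_pos'],pocket(f))
H=np.array(f['hand_eye'])
# project hole
from scipy.optimize import fsolve
u=fsolve(lambda q: wplane(f,q[0],q[1],.058)[:2]-[.5275,.347],[323,150]); print(u)
u0,v0=u.astype(int)
im=f['image'][max(0,v0-55):v0+55,u0-90:u0+90]; print(max(0,v0-55),u0-90)
cv2.imwrite('pics/w7.png',cv2.resize(im[:,:,::-1],None,fx=4.4,fy=4.4,interpolation=cv2.INTER_CUBIC)); np.savez('w7',im=f['image'],tcp=f['s']['tcp_pos'],rot=f['s']['tool_rot'])
E
```

```text
time: 8.55
tcp_pos: [0.4448, 0.3459, 0.1211]
tool_rot: [3.141, 0.0, -0.0]
contact_force: [0.0, -1.2, 0.3]
grip_width: 0.0515
grip_force: 0.0
[0.44480665 0.34589135 0.12112204] [(np.int32(391), array([-10.3, -38. ]), np.float64(-105.1)), (np.int32(314), array([  8.8, -37.7]), np.float64(-76.9)), (np.int32(738), array([42.7, -9.5]), np.float64(-12.6))]
[322.53477739 119.47005419]
64 232
```

View pics/w7.png

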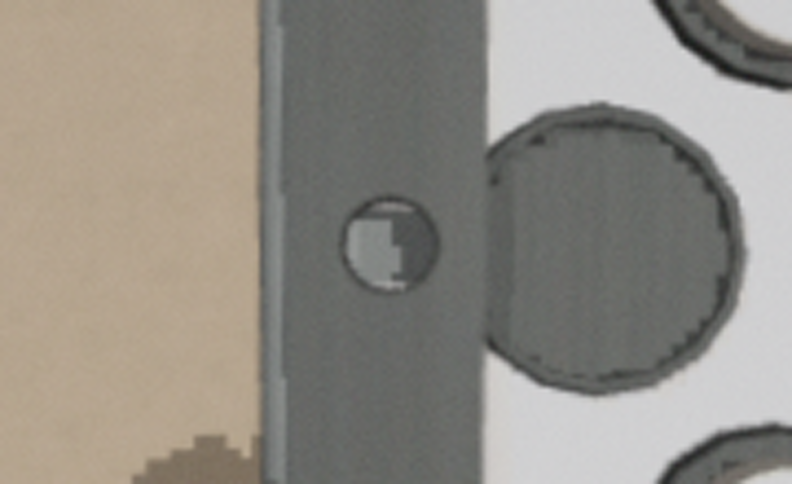

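By my reading, the hole's centre is at (390,245) in the crop. The notch edges show symmetrically inside it at about y 213 and 283, so the offset is roughly 0.3 mm and the disc is aligned. Next I'll view the pin in the same relative placement, so that the calibration bias cancels.

```bash
python3 -m jog '0 0 -5 0;-0.8 4.5 -8 0;-2 9.3 -8 0;-3.1 14.1 -8 0;-4.3 19 -8 0;-5.4 23.8 -8 0;-6.6 28.6 -8 0;-7.9 34.5 -5 0'; python3 -m jog '0 0 0 0;0 0 2.9 0;0 0 2.9 0;0 0 2.9 0;0 0 2.9 0'
python3 - <<'E'
from h import *
f=grab('wrist'); print(f['s']['tcp_pos'],f['s']['tool_rot'])
z=np.load('w7.npz'); g=dict(f,s=dict(tcp_pos=z['tcp'],tool_rot=z['rot']))
hc=(320.2,119.3); gh=cv2.cvtColor(z['im'],cv2.COLOR_RGB2GRAY)
print('hole',wplane(g,*hc,.058))
from scipy.optimize import fsolve
u=fsolve(lambda q: wplane(f,q[0],q[1],.079)[:2]-[.4485,.0015],[323,150]); print('exp',u)
gr=cv2.cvtColor(f['image'],cv2.COLOR_RGB2GRAY); save(f,'w8')
a,b=int(u[0]),int(u[1]); 
np.set_printoptions(linewidth=250); print(gr[b-24:b+26:2,a-30:a+32:2])
for th in (30,45):
    m=(gr<th).astype(np.uint8); n,l,st,ce=cv2.connectedComponentsWithStats(m)
    for i in range(1,n):
        if st[i,4]>150 and abs(ce[i]-u).max()<60: print(th,st[i],ce[i],wplane(f,*ce[i],.079))
E
```

```text
time: 9.4
tcp_pos: [0.3702, 0.0154, 0.1821]
tool_rot: [3.14, -0.008, -0.002]
contact_force: [2.4, -0.3, -0.4]
grip_width: 0.0512
grip_force: 0.0
time: 9.9
tcp_pos: [0.3699, 0.0184, 0.1517]
tool_rot: [3.141, -0.002, 0.001]
contact_force: [1.5, -0.3, 0.1]
grip_width: 0.0511
grip_force: 0.0
[0.36987317 0.01844867 0.15169682] [ 3.14123614e+00 -1.89051908e-03  5.51562781e-04]
hole [0.52759557 0.34827118 0.058     ]
exp [354.31478916 127.10094057]
[[186 186 187 185 185 185 186 184 185 185 185 186 184 184 185 184 186 185 185 185 185 186 183 184 185 183 183 185 185 183 185]
 [187 186 185 187 185 186 187 187 184 185 186 185 184 185 186 185 186 184 184 185 185 185 183 185 185 185 183 185 185 184 184]
 [186 188 185 185 185 185 186 184 185 186 185 185 185 186 184 185 184 185 186 185 183 184 184 185 183 185 184 185 184 185 183]
 [186 185 184 184 186 186 183 185 188 187 185 186 186 186 185 186 186 186 185 185 184 185 185 184 184 184 183 182 183 185 185]
 [186 185 185 184 186 186 185 185 184 184 185 186 184 187 187 186 188 186 186 185 186 185 183 184 185 184 183 184 184 185 184]
 [184 187 185 186 1
[... 1821 characters left out ...]
 68  62  63  62  63  94 165 167 168 169 168 181 183 183 181 183]
 [184 183 184 183 184 183 183 182 179 133 114 120 138 148  79  63  57  66  93  94 154 169 168 169 167 169 180 182 181 180 179]
 [183 183 184 183 184 182 184 184 183 180 181 180 165 176 182 158 147 184 171 167 167 168 167 167 167 166 180 181 182 181 181]
 [184 183 183 183 182 184 184 183 185 181 183 181 172 168 166 166 167 167 167 168 168 169 168 165 166 165 177 183 181 181 183]
 [182 183 183 184 183 182 182 182 185 183 182 184 182 175 166 167 168 168 168 168 167 167 166 166 166 167 176 180 182 182 186]
 [183 185 183 182 183 183 184 182 182 184 183 183 184 182 173 168 166 168 167 167 165 166 166 167 167 168 177 182 180 183 186]]
```

```bash
cat >> h.py <<'E'
def darkblob(f,uv,th=100,z=.079,win=40):
    g=cv2.GaussianBlur(cv2.cvtColor(f['image'],cv2.COLOR_RGB2GRAY),(3,3),0); m=(g<th).astype(np.uint8); M=np.zeros_like(m)
    a,b=map(int,uv); M[max(0,b-win):b+win,a-win:a+win]=m[max(0,b-win):b+win,a-win:a+win]
    M=cv2.morphologyEx(M,cv2.MORPH_OPEN,np.ones((7,7),np.uint8))
    c=max(cv2.findContours(M,0,2)[0],key=cv2.contourArea); e=cv2.fitEllipse(c); return e,wplane(f,*e[0],z)
E
python3 - <<'E'
from h import *
f=grab('wrist'); print(f['s']['tcp_pos'],[darkblob(f,(355,129),t) for t in (90,110)])
print(f['image'][129,[320,330,355,390]])
P=f['depth']; print(P[129,355],P[129,320],P[105,355])
E
```

```text
[0.36987532 0.01849238 0.15165418] [(((355.68487548828125, 128.92662048339844), (28.291994094848633, 30.293394088745117), 92.21831512451172), array([0.44747263, 0.00075689, 0.079     ])), (((355.5930480957031, 128.885498046875), (29.427867889404297, 31.316688537597656), 94.49757385253906), array([0.44749551, 0.00081001, 0.079     ]))]
[[186 184 179]
 [171 169 164]
 [ 80  76  76]
 [210 193 172]]
0.2060613 0.24412046 0.23879892
```

```bash
python3 -m jog '4 1 0 0;7.76 1.77 0 0;7.76 1.77 0 0;7.76 1.77 4 0;7.76 1.77 8 0;7.76 1.77 10.2 0;7.76 1.77 10.2 0;7.76 1.77 10.2 0'; python3 -m jog '0 0 0 0;0 0 0 0;0 0 0 0;0 0 0 0;0 0 0 0;0 0 0 0' 0.1 40
python3 - <<'E'
from h import *
from scipy.optimize import fsolve
f=grab('wrist'); save(f,'w9'); t=f['s']['tcp_pos'];print(t,f['s']['tool_rot'])
u=fsolve(lambda q: wplane(f,q[0],q[1],.079)[:2]-t[:2],[323,330]); print(u)
g=cv2.cvtColor(f['image'],cv2.COLOR_RGB2GRAY); a,b=u.astype(int); print(g[b-40:b+40:4,a-60:a+62:4])
E
```

```text
time: 10.8
tcp_pos: [0.4468, 0.0008, 0.0493]
tool_rot: [3.141, -0.0, 0.0]
contact_force: [-0.1, -0.2, 0.2]
grip_width: 0.0512
grip_force: 0.0
time: 11.4
tcp_pos: [0.4476, 0.0004, 0.05]
tool_rot: [3.141, -0.003, -0.0]
contact_force: [-1.0, 0.1, 7.7]
grip_width: 0.0179
grip_force: 38.8
[4.47628900e-01 4.35186867e-04 4.99826262e-02] [ 3.14112844e+00 -2.87090378e-03 -1.89285182e-04]
[324.71293919 352.75254506]
[[105 106  49  23  27  50  76  75  64  20  12   3   2  17   7  10  10  16
   12   4  13  18  73  70  77  30  23  18  99 145 145]
 [107  81  10  22  23  71  75  75  58   4   1  20   0   8  19  16   4  13
    3   7   5  11  73  76  75  63  17  17  14 143 146]
 [105  42  13  23  16  75  77  73  42  10  12  13   5  27  45  43  39  17
   12  16   7   9  54  77  76  70  12  21  21  81 142]
 [105  22  21  15  24  75  76  78  30  16   9  35  77  78  92  93  90  79
   71  10   1  21  49  73  76  73  14  10  25  40 141]
 [ 98  18  20  23  34  77  75  77  11  19  46  94  54  10   5   7   5  20
   71  76  33  16  30  75  79  71  26  14  22  31 147]
 [ 74  24  15  23  48  72  70  78  12   3  78
[... 1190 characters left out ...]
   34  50  56  14  24  17  20  22  23  24  19   4  17]
 [ 21  12  23  15  22   7  18  12  25  18  53  53  52  48  57  51  52  52
   60  52  56  13  30  14  13  20  20  10  13  15  11]
 [ 24   5  18  17  13  18  16  17  20  24  53  50  48  56  50  54  53  57
   49  53  54  21  23  26  15  21  20  24  20  16   1]
 [ 25  19  19  15  12  27  24  20  25  22  56  50  55  56  55  57  56  56
   52  55  50  21  19   9  18  13  15   3   9  17  26]
 [ 20  14   7  14  17  19  24  12  27  36  53  54  56  57  53  54  57  57
   52  57  53  21  29  13  17  21  16   5  11   9   1]
 [ 16  25  24  23  17  19  19  21  34  40  58  52  51  55  56  58  57  58
   53  53  55  35  52  17  18  16  21  20  14  13  16]]
```

The pin is gripped and centred (the top's edges sit symmetric about column ~324, width 17.9 mm). I'll lift it and carry it to above the hole.

```bash
python3 -m jog '0 0 -1 0;0 0 -3 0;0 0 -6 0;0 0 -10 0;0 0 -12.5 0;0 0 -12.5 0'; python3 -m jog '1 -4.35 0 0;2 -8.7 0 0;3 -13 0 0;4 -17.4 0 0;5 -21.7 0 0;6 -26 0 0;7.2 -31 0 0;8.01 -34.78 0 0'; python3 -m jog '0 0 0 0;0 0 0 0;0 0 0 0;0 0 0 0;0 0 0 0'
```

```text
time: 12.05
tcp_pos: [0.4487, 0.0002, 0.1778]
tool_rot: [3.14, -0.008, -0.0]
contact_force: [-0.7, 0.8, -1.1]
grip_width: 0.0179
grip_force: 39.1
time: 12.85
tcp_pos: [0.5265, 0.3506, 0.1727]
tool_rot: [3.141, 0.001, 0.001]
contact_force: [1.5, -0.2, -1.3]
grip_width: 0.0178
grip_force: 39.3
time: 13.35
tcp_pos: [0.527, 0.3472, 0.1738]
tool_rot: [3.141, -0.0, -0.002]
contact_force: [-0.0, 0.4, -1.1]
grip_width: 0.0182
grip_force: 39.4
```

```bash
python3 -m jog '0.07 -0.1 2 0;0.07 -0.1 4 0;0.07 -0.1 6.3 0;0.07 -0.1 6.3 0;0.07 -0.1 6.3 0;0.07 -0.1 6.3 0;0.07 -0.1 6.3 0;0.07 -0.1 6.3 0'
python3 - <<'E'
from h import *
f=grab('wrist'); save(f,'w10'); print(f['s']['tcp_pos'],f['s']['tool_rot'])
from scipy.optimize import fsolve
pr=lambda p: fsolve(lambda q: wplane(f,q[0],q[1],p[2])[:2]-p[:2],[323,250])
t=f['s']['tcp_pos']
h=pr(np.array([.5276,.3483,.058])); tip=pr(np.array([t[0],t[1],t[2]-.043])); print('hole',h,'tip',tip,'flange',pr(np.array([t[0],t[1],t[2]-.009])))
g=cv2.cvtColor(f['image'],cv2.COLOR_RGB2GRAY); a,b=h.astype(int); np.set_printoptions(linewidth=250); print(a,b);print(g[b-60:b+24:3,a-36:a+38:3])
E
```

```text
time: 14.15
tcp_pos: [0.528, 0.3495, 0.1116]
tool_rot: [-3.141, -0.002, -0.0]
contact_force: [0.6, -0.3, -0.8]
grip_width: 0.018
grip_force: 39.4
[0.52798915 0.34948099 0.11158987] [-3.14090680e+00 -1.54605492e-03 -2.32394154e-04]
hole [326.56472132 268.52953411] tip [324.51504858 275.35237926] flange [324.55877576 304.89972608]
326 268
[[107 108  90  83  91  79  57  53  57  60  58  58  54  59  61  95  92  97  96  96 187 194 197 197 198]
 [108 106  96  83  92  76  60  56  56  56  60  59  61  60  55  63  94  97  97 100 187 195 197 198 196]
 [106 107  91  81  90  77  56  59  54  60  63  57  56  56  61  63  94  96  93  98 189 195 199 197 198]
 [108 105  92  83  89  76  59  59  60  61  56  61  57  56  59  63  93  95  93  98 188 194 197 197 197]
 [108 108  90  80  89  80  57  55  54  61  58  56  56  59  54  59  61  96  96  97 188 195 197 197 198]
 [107 106  93  80  89  82  56  58  58  57  58  63  58  57  57  61  57  61  94  96 187 195 198 198 197]
 [107 104  94  84  89  82  60  58  58  58  59  56  53  54  55  57  58  63  93  98 189 195 197 197 197]
 [108 106  98  82  90  81  58  57  57  5
[... 1423 characters left out ...]
  92  60  57  61  54  77  76  71  69  35  25  54  56  57  52  45  49  48  58  57]
 [108 106 103  75  83  91  53  57  53  73  76  72  73  70  61  37  50  47  45  45  49  48  46  46  57]
 [107 108 105  71  89  90  57  58  59  77  77  69  70  69  65  52  50  49  52  46  40  46  46  42  47]
 [107 105 106  72  87  93  59  54  55  74  72  64  65  67  62  46  52  49  56  69  46  33  42  50  46]
 [108 106 103  73  83  89  59  59  59  66  71  70  71  66  61  41  48  46  47  83 113  53  37  37  43]
 [106 107 106  70  87  88  58  55  78  77  82 104 114  82  68  64  52  46  49  92 121 120 154  51  67]
 [104 108 105  68  86  80  69  93 121 124 121 119 118 119 123 108  83  48  51  96 122 121 187 182 173]]
```

```bash
python3 -m jog '-0.03 0.12 0 0;-0.03 0.12 0 0;-0.03 0.12 0 0;-0.03 0.12 0 0'
python3 - <<'E'
from h import *
for i in range(3):
    f=grab('wrist'); print(f['s']['tcp_pos'])
save(f,'w11')
from scipy.optimize import fsolve
pr=lambda p: fsolve(lambda q: wplane(f,q[0],q[1],p[2])[:2]-p[:2],[323,250])
t=f['s']['tcp_pos']
h=pr(np.array([.5276,.3483,.058])); tip=pr(np.array([t[0],t[1],t[2]-.043])); print('hole',h,'tip',tip)
g=cv2.cvtColor(f['image'],cv2.COLOR_RGB2GRAY); np.set_printoptions(linewidth=250); print(g[252:292:2,310:344])
E
```

```text
time: 14.6
tcp_pos: [0.5272, 0.3481, 0.1105]
tool_rot: [3.141, 0.0, -0.0]
contact_force: [0.1, -0.1, -0.8]
grip_width: 0.0178
grip_force: 39.4
[0.52724787 0.34808119 0.11050454]
[0.52724305 0.34809514 0.11051781]
[0.52725782 0.34809114 0.11050225]
hole [324.06475215 267.9421692 ] tip [324.45161906 275.23639284]
[[ 58  58  55  63  60  57  56  56  57  59  56  54  58  58  57  60  57  57  59  58  55  56  60  60  61  58  58  60  58  60  56  58  62  57]
 [ 58  54  57  56  59  59  59  59  58  58  57  59  58  54  53  59  58  56  58  55  55  57  57  60  60  58  57  61  58  60  62  65  59  61]
 [ 59  58  58  59  62  60  61  62  57  60  57  55  54  55  58  57  55  54  55  58  58  54  53  52  59  56  58  60  59  56  60  57  64  56]
 [ 54  56  58  61  59  59  57  57  56  56  53  60  62  64  65  65  64  68  62  62  55  57  58  54  60  53  62  60  62  59  60  60  58  62]
 [ 58  54  58  61  55  56  53  58  65  79  81  88  88  93  95  98 106 110 106  92  75  63  56  56  53  54  61  58  61  56  56  57  56  63]
 [ 54  58  57  61  56  54  61  73  79  82  79  82  81  84  87  87  89  90  89  91  91  83  7
[... 1293 characters left out ...]
 50]
 [ 59  56  58  57  61  70  71  73  76  71  70  69  69  68  68  68  64  64  66  67  66  66  64  59  54  47  49  49  50  53  47  46  55  50]
 [ 57  58  58  55  61  70  70  71  71  73  76  74  73  73  71  73  72  76  73  72  65  64  67  61  51  47  50  51  44  47  46  54  50  47]
 [ 59  60  70  74  76  79  80  83  80  85  84  90  99 104 110 110 115 110  94  83  78  78  71  70  67  70  65  58  53  52  50  46  49  48]
 [ 71  78  83 105 117 121 122 121 122 120 123 124 124 123 123 121 121 122 123 121 119 112 113 103  96  80  76  71  71  63  51  49  47  46]
 [102 116 124 125 125 121 121 120 115 105  97 100  99  91  88  88  86  88  99 110 119 120 121 122 120 119 121 113 105  88  72  65  51  50]]
```

Hole (edges at u≈314 and 334) and shaft (315 to 333) line up sideways. I'll add a small x trim and go down gently with a light grip.

```bash
python3 -m jog '0.03 0 0 0;0.03 0 0.2 0;0.03 0 0.4 0;0.03 0 0.6 0;0.03 0 0.8 0;0.03 0 0.9 0;0.03 0 1.0 0;0.03 0 1.0 0' - 20; python3 -m jog '0 0 0.1 0;0 0 0.2 0;0 0 0.2 0'
```

```text
time: 15.55
tcp_pos: [0.5275, 0.348, 0.1004]
tool_rot: [3.141, 0.0, -0.0]
contact_force: [0.4, -0.3, -0.9]
grip_width: 0.0177
grip_force: 39.4
time: 15.85
tcp_pos: [0.5275, 0.348, 0.0984]
tool_rot: [3.141, 0.0, -0.0]
contact_force: [0.5, 0.5, -0.8]
grip_width: 0.0178
grip_force: 39.4
```

```bash
python3 -m jog '0 0 0 0;0 0 0.15 0;0 0 0.3 0;0 0 0.45 0;0 0 0.6 0;0 0 0.75 0;0 0 0.8 0;0 0 0.8 0' 0.1 20; python3 -m jog '0 0 0.1 0;0 0 0.2 0;0 0 0.3 0;0 0 0.4 0;0 0 0.4 0'
```

```text
time: 16.65
tcp_pos: [0.5275, 0.3481, 0.0904]
tool_rot: [3.141, 0.0, -0.0]
contact_force: [0.3, -0.7, -0.2]
grip_width: 0.0177
grip_force: 39.4
time: 17.15
tcp_pos: [0.5275, 0.3481, 0.0864]
tool_rot: [3.141, 0.0, -0.0]
contact_force: [0.2, -0.2, -0.8]
grip_width: 0.0176
grip_force: 39.4
```

```bash
python3 -m jog '0 0 0.1 0;0 0 0.2 0;0 0 0.3 0;0 0 0.35 0;0 0 0.4 0;0 0 0.4 0'; python3 -m jog '0 0 0.05 0;0 0 0.1 0;0 0 0.15 0;0 0 0.2 0;0 0 0.2 0'
```

```text
time: 17.75
tcp_pos: [0.5275, 0.3481, 0.0825]
tool_rot: [3.141, 0.0, -0.0]
contact_force: [0.0, 0.2, -0.5]
grip_width: 0.018
grip_force: 39.4
time: 18.25
tcp_pos: [0.5275, 0.3481, 0.0804]
tool_rot: [3.141, 0.0, -0.0]
contact_force: [-1.4, 0.1, -0.7]
grip_width: 0.0179
grip_force: 39.4
```

```bash
python3 -m jog '0 0 0.15 0;0 0 0.3 0;0 0 0.45 0;0 0 0.6 0;0 0 0.75 0;0 0 0.9 0;0 0 0.9 0;0 0 0.9 0'; python3 -m jog '0 0 0.04 0;0 0 0.08 0;0 0 0.12 0;0 0 0.15 0;0 0 0.15 0'
```

```text
time: 19.05
tcp_pos: [0.5276, 0.3481, 0.0715]
tool_rot: [3.141, 0.0, -0.0]
contact_force: [0.2, -0.1, -0.8]
grip_width: 0.0176
grip_force: 39.4
time: 19.55
tcp_pos: [0.5275, 0.3481, 0.07]
tool_rot: [3.141, 0.0, -0.0]
contact_force: [0.0, -0.3, -0.9]
grip_width: 0.0178
grip_force: 39.4
```

```bash
python3 -m jog '0 0 0.04 0;0 0 0.08 0;0 0 0.08 0'; python3 -m jog '0 0 0.03 0;0 0 0.06 0;0 0 0.06 0'
```

```text
time: 19.85
tcp_pos: [0.5275, 0.3481, 0.0692]
tool_rot: [3.141, 0.0, -0.0]
contact_force: [-0.5, -0.5, -0.5]
grip_width: 0.0177
grip_force: 39.4
time: 20.15
tcp_pos: [0.5276, 0.3481, 0.0691]
tool_rot: [-3.142, -0.0, -0.0]
contact_force: [-0.3, -0.6, 3.7]
grip_width: 0.0179
grip_force: 39.7
```

The flange is seated: a 3.7 N contact at TCP z 0.069, which puts the tip at about 0.026. Releasing and rising.

```bash
python3 -m jog '0 0 0 0;0 0 0 0;0 0 0 0;0 0 0 0;0 0 -1 0;0 0 -4 0;0 0 -8 0;0 0 -11 0' 0.45; python3 -m jog '-4 0 0 0;-8 0 0 0;-8.2 0 0 0;-8.2 0 0 0;-8.2 0 0 0'
python3 - <<'E'
from h import *
from scipy.optimize import fsolve
f=grab('wrist'); save(f,'w12'); t=grab('top')
u=fsolve(lambda q: wplane(f,q[0],q[1],.098)[:2]-[.5276,.3483],[323,150]); print(u,f['depth'][int(u[1]),int(u[0])])
H=np.array(f['hand_eye']); R=Ro.from_euler('xyz',f['s']['tool_rot']).as_matrix(); F=foc(f)
a,b=u[0]-f['cx'],u[1]-f['cy']; r=np.hypot(a,b); th=r/F; d=np.array([np.tan(th)*a/r,-np.tan(th)*b/r,-1])*f['depth'][int(u[1]),int(u[0])]
print('pin top',R@(H[:3,:3]@d+H[:3,3])+f['s']['tcp_pos'])
P=cloud(t); m=(abs(P[...,0]-.5276)<.02)&(abs(P[...,1]-.348)<.02)&(P[...,2]>.085)&(P[...,2]<.115); q=P[m]; print(m.sum(),q.mean(0) if m.sum() else '',np.median(q[:,2]) if m.sum() else '')
print(pocket(f),f['s']['contact_force'],f['s']['tcp_pos'])
E
```

```text
time: 20.95
tcp_pos: [0.528, 0.3484, 0.1818]
tool_rot: [-3.141, -0.002, -0.0]
contact_force: [0.9, -0.1, 0.4]
grip_width: 0.0386
grip_force: 0.0
time: 21.45
tcp_pos: [0.4467, 0.3484, 0.1793]
tool_rot: [-3.141, -0.002, -0.0]
contact_force: [0.8, -0.1, 0.2]
grip_width: 0.0384
grip_force: 0.0
[324.83459573 122.83737163] 0.2129876
pin top [0.52759905 0.34829964 0.09776996]
0  
[(np.int32(466), array([42. , -8.5]), np.float64(-11.5))] [ 0.8418943  -0.12590413  0.21381431] [0.44672462 0.34838735 0.17934012]
```

The pin top is at z 0.0978 (0.098 expected when fully home) and on the hole's axis. The arm is clear, so I'm handing in.

```bash
python3 -m jog '0 0 0 0;0 0 0 0;0 0 0 0'; python3 -c "
from station import job; print(job.sign_off())"
```

```text
time: 21.85
tcp_pos: [0.4458, 0.348, 0.1784]
tool_rot: [3.141, 0.0, -0.001]
contact_force: [-1.5, -0.1, 0.8]
grip_width: 0.0386
grip_force: 0.0
the job is handed in; nothing more can be done
None
```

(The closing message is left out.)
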